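# Unstack the washing-up beside the stove

### The arm

A 6-joint arm with a two-finger parallel gripper is mounted at the origin on the work surface. World frame = base frame: x ahead of the robot, y to its left, z up, the work surface at z = 0. Lengths are in m, angles in rad, forces in N, time in s.
With the tool pointing down it reaches from about 0.35 to 0.975 m from the base axis. Payload 4.9 kg.
Tool frame: the origin (TCP) lies at the centre of the arm's flange, where the gripper is bolted on; the fingertips stand 173 mm ahead of it and the grasp point (between the pads) lies 155 mm ahead of it (finger_overhang is the distance from the TCP to the fingertips, in m); z points along the fingers, y is the line along which they close (so a half turn about z gives the same grasp; the last joint's range is limited). The gripper opens to 85 mm and grips with 20 to 120 N. Pads are 22 mm wide; open, the fingers measure 114 mm over their backs; the gripper's body (76 mm by 85 mm) begins 54 mm behind the grasp point. The pads swing forward as they close: fully open they stand 13 mm farther back than shut.
Start: joints at [-1.323, 0.053, 1.613, -0, 1.476, -0.119], TCP at [0.224, -0.583, 0.405] pointing down, gripper open.
Joint ranges: [-3.01, 3.01], [-1.01, 2.22], [0.06, 2.58], [-1.02, 4.17], [0.09, 2.62], [-3.14, 3.14]. Speed limits (rad/s): [2.57, 2.57, 3.14, 3.14, 3.14, 3.14].

### API

Orientations are given as a rotation vector (axis times angle).
In Python, from plant import * gives the robot as it stands. The module is installed in compiled form; this text tells all that it offers. Calls block until the motion is done:
- move_pose(position, orientation): joint-space move of the TCP to a pose.
- move_linear(position, orientation=None, speed=0.15): straight line of the TCP; orientation=None keeps the orientation; speed is the mean speed in m/s.
- move_j(angles): joint-space move.
- move_gripper(opening, newtons=None): opening from 0.0 (shut) to 1.0 (fully open); newtons is the grip in N (None keeps the last); returns when the fingers have stopped.
- hold(seconds).
- ik(position, orientation): joint angles nearest the present ones, or None.
- state(): the state.
- camera(name): name is "side" or "top" or "wrist"; returns a dict with "image" (480x640x3 uint8, red, green, blue), "fx", "fy", "cx", "cy" (pixels), "R" (3x3) and "t" (3): a world point X has camera coordinates R X + t. Camera axes: x right, y down, z forward; pixel columns grow to the right and rows downward; lengths in m; the calibration is good to about 2 mm. A picture is of the moment at which its call begins. There is no depth.
A pose or a line that the arm cannot do raises MotionError and nothing moves.
- sign_off(): hands the job in; it is judged then, once.
Trained networks look in the newest picture that a camera, given by its name, has taken for a name from the list of things; names that differ only in an ending like _2 or _b are one class to them, and where a whole thing is asked for, a point or a joint stands for the part that bears it (a point fixed in the world has none). Each returns a list of dicts, best first, with "conf" (0 to 1); they miss things now and then, are a little off and sometimes report something else, mostly with a low value. They report only what shows in the picture. A call takes as long as a camera call.
- find_in(name, camera): "xyz" ([x, y, z] in m, in world coordinates, good to about 4 mm: the middle of the surface that is visible of it).
- place_of(name, camera): "xyz" ([x, y, z] in m, in world coordinates, good to about 4 mm: a listed point, or the origin of a listed thing).
The state is a dict: "t": time; "joint_positions": joint angles; "joint_vel": joint speeds; "joint_efforts": joint torques, N m; "position": TCP position; "ee_rot": TCP orientation; "contact_force": force on the tool from outside, world axes, zero at the start; "ft_torque": the same for the moment, N m; "gripper_width": opening from 0.0 (shut) to 1.0 (fully open); "grasp_force": force on a finger pad.
Only numpy, scipy, OpenCV 4.12 (cv2) and the standard library are available. Lean on these libraries where they do the work, as an engineer would, in place of code of your own. Each camera call takes 0.05 s, during which the arm holds its last target. There are 200 camera calls.

### The job

Beside the stove a washed-up stack stands on the tray: a spice jar in a steel strainer, in a dragon bowl, on a red silicone lid. Take it apart from the top, one piece at a time, keeping every piece upright and setting it down rather than dropping it: the jar on the middle of the cork coaster, then the strainer in the middle of the white saucer, then the bowl on the middle of the blue mat, and last the red lid centred on the open pot so that it covers it. Leave the kettle and the dipper where they are.

Things in the scene. Friction and masses are not known exactly. Their poses are not given: they have to be found in the camera images.
- jar: spice jar, amber glass with a green screw cap, upright round cylinder 40 mm in diameter and 120 mm tall (the cap is the top 24 mm), about 0.18 kg. Origin: centre of its underside, z up. It starts standing loosely inside the strainer and sticks out 41 mm above the strainer's rim.
- strainer: stainless steel strainer basket, straight round cup with rows of dark holes, no handle, 56 mm outer diameter, 82 mm tall, wall 3 mm, floor 3 mm, about 0.09 kg. Origin: centre of its underside, z up. It starts standing in the bowl, its rim 38 mm above the bowl's rim; its outside can be gripped across near its rim.
- bowl: white porcelain bowl with blue dragons and a blue dashed line on the rim, 116 mm outer diameter at the rim, 52 mm tall, inner floor 8 mm above the underside, about 0.28 kg. The wall is 8 mm thick and upright over the top 24 mm (mid-wall at radius 54 mm), so that the rim can be gripped with one finger inside and one outside; the underside is flat, 72 mm in diameter. Origin: centre of its underside, z up. It starts standing on the middle of the red lid.
- lid: red silicone lid, stiff flat disc 152 mm in diameter and 6 mm thick, about 0.11 kg, with an upright grip tab near its edge: the tab is centred 69 mm from the disc's centre along the lid's own +y, 10 mm thick along y, 34 mm wide along x, and rises to 40 mm above the underside. Origin: centre of its underside, z up. It lies flat on the tray (work surface), under the bowl; at the start its tab points to the robot's left (world +y) to within about 35 degrees.
- coaster: round cork coaster, light brown, 72 mm in diameter, 8 mm thick, fixed: the jar's place. Origin: centre of its underside; the top is 8 mm above it.
- saucer: small white saucer, 98 mm across, low rim 12 mm high, flat inner floor about 80 mm across 6 mm above its underside, fixed: the strainer's place. Origin: centre of its underside.
- mat: round blue mat, 132 mm in diameter, 5 mm thick, fixed: the bowl's place. Origin: centre of its underside; the top is 5 mm above it.
- pot: open aluminium pot, 124 mm outer diameter, 75 mm tall, wall 5 mm, with two black ear handles on its sides, along its own +x and -x, reaching 79 mm from its axis and below the rim, fixed: the red lid's place. Origin: centre of its underside; the rim is 75 mm above it.
- kettle: bystander, loose: aluminium kettle 156 mm in diameter with a spout along its +x (reaching 115 mm from its axis) and a black bow handle up to 174 mm high, 0.95 kg. Origin: centre of its underside. Leave it alone.
- dipper: bystander, loose: steel dipper lying on the tray, cup 72 mm across and 28 mm high, its 165 mm handle stretched along its own -x, to 205 mm from the origin. Origin: centre of the cup's underside. Leave it alone.

How it is judged:
By the outcome, as a careful person would: the job done as asked, in the order asked, and still so for the second after the job is handed in, with the robot touching nothing.
It also fails if it takes over 112 s, if anything falls off the work surface, if the arm or the gripper's body presses on something with over 40 N, if the wrist force passes 120 N, or if a joint passes its speed limit or range.

## Working session

There is one attempt and no reset: what is moved stays moved. The work goes in short steps, each a Python script; the robot and the scene stay as the last script left them, time stands still between calls to the robot, and variables do not carry over. Pictures are saved under pics/ and viewed, at most 14 in all, crops included, and the job is handed in when it is done.

```bash
mkdir -p pics; ls; python3 - <<'E'
from plant import *
import cv2
for c in ("side","top"):
    k=camera(c); cv2.imwrite(f"pics/{c}0.png",k["image"][:,:,::-1])
    print(c,k["fx"],k["cx"],k["cy"],k["R"],k["t"])
    for n in "jar strainer bowl lid coaster saucer mat pot kettle dipper".split():
        print(n,[(r["xyz"],r["conf"]) for r in place_of(n,c)[:2]])
s=state();print(s)
E
```

```text
pics
side 532.2609369243403 319.98216777370607 242.1807585722857 [[-0.97273528 -0.23191476 -0.00127427]
 [-0.13020131  0.55064232 -0.8245245 ]
 [ 0.19192107 -0.80187816 -0.56582481]] [0.5442412  0.10879335 1.20951436]
jar []
strainer [([0.4393, -0.0144, 0.016], 0.59)]
bowl [([0.4409, -0.0182, 0.003], 0.85), ([0.6375, 0.1585, 0.0016], 0.22)]
lid [([0.4432, -0.0128, -0.0035], 0.63)]
coaster [([0.6386, 0.1591, -0.0008], 0.59)]
saucer [([0.5962, -0.1795, -0.0012], 0.8)]
mat [([0.4297, -0.2609, -0.004], 0.59)]
pot [([0.4024, 0.2921, -0.0016], 0.71), ([0.6396, 0.1577, -0.0002], 0.3)]
kettle [([0.669, 0.4596, -0.0014], 0.94)]
dipper [([0.5676, -0.461, 0.0001], 0.82)]
top 440.81111355552457 322.0238986048504 241.136745561791 [[ 1.06482800e-04 -9.99985255e-01  5.42943980e-03]
 [-9.98617304e-01 -3.91752609e-04 -5.25673506e-02]
 [ 5.25687025e-02 -5.41633501e-03 -9.98602621e-01]] [9.30191468e-05 5.29167516e-01 1.12523472e+00]
jar []
strainer [([0.4425, -0.0131, 0.0157], 0.77)]
bowl [([0.4394, -0.0164, 0.0081], 0.72)]
lid []
coaster [([0.6434, 0.1591, -0.0008], 0.64), ([0.6668, 0.4599, 0.0016], 0
[... 243 characters left out ...]
4)]
{'t': 1.1, 'joint_positions': array([-1.32306449e+00,  5.26777385e-02,  1.61287839e+00,  1.51486190e-05,
        1.47596996e+00, -1.19015685e-01]), 'joint_vel': array([ 0.00126739,  0.00234742,  0.00114351, -0.00039007, -0.00120763,
        0.00014208]), 'joint_efforts': array([-1.28221487e-03, -3.93694425e+01, -3.70472145e+01, -3.52545658e-04,
        6.11078121e-04,  5.67443863e-06]), 'position': array([ 0.22410293, -0.58342739,  0.40473031]), 'ee_rot': array([3.08885705e+00, 5.72848366e-01, 3.03636523e-05]), 'contact_force': array([1.34871854, 0.28391411, 0.22873353]), 'ft_torque': array([-0.03979871,  0.01053263,  0.03366941]), 'grasp_force': 0.0, 'gripper_width': 0.9975080780775458}
```

View pics/top0.png

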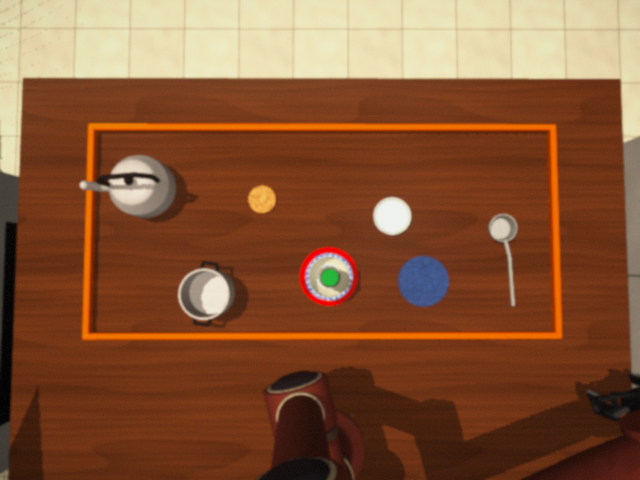

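View pics/side0.png

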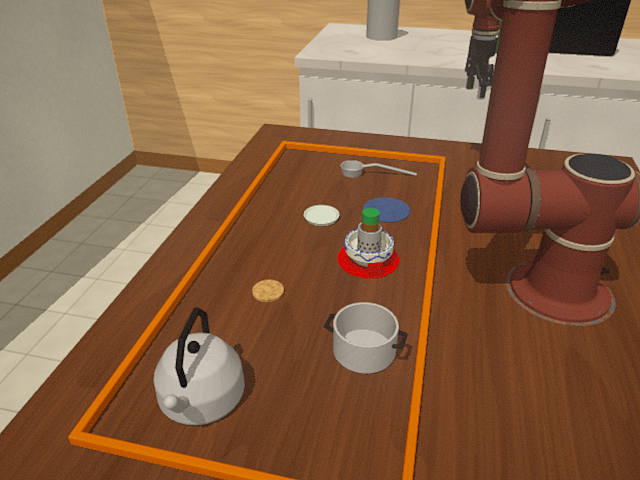

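Top view: jar cap at (330,277) on the stack, coaster (262,199), saucer (392,216), mat (423,281), pot (206,293), all clear of each other; the side view shows the lid tab at about (378,268). I'll refine from the wrist camera.

```bash
cat > h.py <<'E'
from plant import *
import numpy as np, cv2
from scipy.spatial.transform import Rotation as Ro
def ori(yaw):  # closing line (tool y) along world direction yaw+-90
    return (Ro.from_euler('z',yaw)*Ro.from_euler('x',np.pi)).as_rotvec()
def proj(k,uv,z):
    d=np.array([(uv[0]-k["cx"])/k["fx"],(uv[1]-k["cy"])/k["fy"],1.])
    R=k["R"];c=-R.T@k["t"];d=R.T@d
    return (c+d*(z-c[2])/d[2])[:2]
def pix(k,X):
    p=k["R"]@np.array(X)+k["t"]; return np.array([k["fx"]*p[0]/p[2]+k["cx"],k["fy"]*p[1]/p[2]+k["cy"]])
def shot(c,name=None):
    k=camera(c)
    if name: cv2.imwrite(f"pics/{name}.png",k["image"][:,:,::-1])
    return k
def blob(k,mask,near,r=None):
    """largest blob of mask within r px of near: hull ellipse centre, axes"""
    m=mask.astype(np.uint8)
    if r: 
        w=np.zeros_like(m);cv2.circle(w,tuple(int(v) for v in near),int(r),1,-1);m=m*w
    cs=cv2.findContours(m,cv2.RETR_EXTERNAL,cv2.CHAIN_APPROX_NONE)[0]
    c=max(cs,key=cv2.contourArea)
    return cv2.fitEllipse(cv2.convexHull(c)),cv2.contourArea(c)
def hsv(k): return cv2.cvtColor(k["image"],cv2.COLOR_RGB2HSV).astype(int)
def rep(tag):
    s=state();print(tag,round(s["t"],2),s["position"].round(4),"w",round(s["gripper_width"],3),"gf",round(s["grasp_force"],1),"F",s["contact_force"].round(1))
E
python3 - <<'E'
from h import *
k=shot("top");H=hsv(k);h,s,v=H[...,0],H[...,1],H[...,2]
e,_=blob(k,(h>45)&(h<80)&(s>100),(330,277),25);print("cap",e,proj(k,e[0],.137))
e,_=blob(k,(h>100)&(h<130)&(s>100),(423,281),40);print("mat",e,proj(k,e[0],.005))
e,_=blob(k,(h>12)&(h<28)&(v>150)&(s>60),(262,199),25);print("coaster",e,proj(k,e[0],.008))
e,_=blob(k,(s<60)&(v>120),(392,216),30);print("saucer",e,proj(k,e[0],.012))
move_pose([.38,-.015,.42],ori(0)); rep("hover")
k=shot("wrist","w0");print(-k["R"].T@k["t"],k["R"],k["fx"])
for n in("jar","strainer","bowl","lid"):print(n,[(r["xyz"],r["conf"]) for r in place_of(n,"wrist")[:1]])
E
```

```text
cap ((329.51251220703125, 277.21435546875), (17.34242820739746, 18.041641235351562), 120.43437957763672) [ 0.43978445 -0.01630245]
mat ((422.8619384765625, 280.7271423339844), (48.1084098815918, 48.89796829223633), 133.70230102539062) [ 0.426843  -0.2615569]
coaster ((261.49951171875, 198.6529083251953), (28.261587142944336, 29.093196868896484), 178.7384796142578) [0.64040881 0.15811219]
saucer ((391.89984130859375, 215.81666564941406), (37.47915267944336, 38.02692794799805), 140.43588256835938) [ 0.59522941 -0.1813659 ]
hover 3.27 [ 0.3802 -0.0154  0.4201] w 0.999 gf 0.0 F [-1.2 -0.6  0.7]
[ 0.46328764 -0.01628884  0.38823902] [[-7.62162936e-04 -9.99999224e-01  9.85729738e-04]
 [-9.47871489e-01  1.03653725e-03  3.18651166e-01]
 [-3.18651940e-01 -6.91481006e-04 -9.47871543e-01]] 389.2032556783791
jar [([0.4369, -0.0123, 0.0186], 0.66)]
strainer [([0.4377, -0.0154, 0.0192], 0.2)]
bowl []
lid []
```

View pics/w0.png

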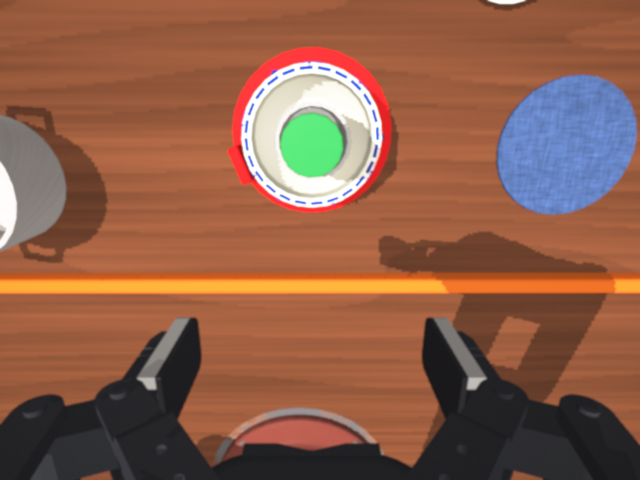

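Wrist view: cap centre at about (312,145), the lid tab at (241,165), so the tab sits at roughly +y turned a little towards -x. The gripper closes along y. Now the jar.

```bash
cat >> h.py <<'E'
def lower(p,o,z,dz=.003,step=.001,thr=4):
    """to z slowly, then feel down to at most z-dz"""
    move_linear([p[0],p[1],z],o,.05); hold(.2); f0=state()["contact_force"][2]
    n=0
    while n*step<dz:
        n+=1; move_linear([p[0],p[1],z-n*step],o,.02)
        if state()["contact_force"][2]-f0>thr: break
    rep(f"down {n}")
E
python3 - <<'E'
from h import *
k=shot("wrist");H=hsv(k);h,s,v=H[...,0],H[...,1],H[...,2]
e,_=blob(k,(h>45)&(h<85)&(s>80),(312,145),60);c=proj(k,e[0],.137);print("cap",e,c)
p=(c+[.4398,-.0163])/2; o=ori(0)
print(p)
move_pose([*p,.36],o); move_linear([*p,.276],o,.08); rep("at")
move_gripper(0.0,30); rep("grip")
move_linear([*p,.42],o,.15); rep("up")
q=[.6404,.1581]
move_pose([*q,.42],o); move_linear([*q,.285],o,.15)
shot("side","s1"); lower(q,o,.2685)
E
```

```text
cap ((311.7007751464844, 144.4186553955078), (63.04653549194336, 64.11107635498047), 149.97344970703125) [ 0.44351174 -0.01672684]
[ 0.44165587 -0.01651342]
at 5.2 [ 0.442  -0.0166  0.2767] w 1.0 gf 0.0 F [-0.2 -0.2  0.7]
grip 5.68 [ 0.4418 -0.0165  0.2764] w 0.465 gf 30.2 F [0.  0.4 2. ]
up 6.79 [ 0.4414 -0.0165  0.4185] w 0.465 gf 30.4 F [-0.3  0.3 -1.9]
down 2 10.11 [0.6407 0.1581 0.2675] w 0.466 gf 30.7 F [-0.7 -0.1  4.2]
```

View pics/s1.png

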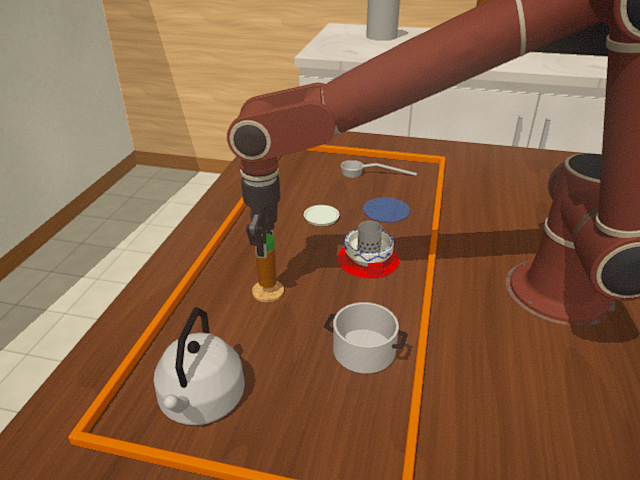

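The side view shows the jar upright over the coaster at (267,290), and the strainer left standing in the bowl. The force reading says it has touched down, so I'll release it and look at the jar, strainer and saucer.

```bash
python3 - <<'E'
from h import *
o=ori(0)
move_gripper(.9); move_linear([.6404,.1581,.42],o,.2)
move_pose([.50,.158,.45],o); k=shot("wrist","w1")
H=hsv(k);h,s,v=H[...,0],H[...,1],H[...,2]
g=pix(k,[.6404,.1581,.128])
e,_=blob(k,(h>45)&(h<85)&(s>80),g,60);print("cap",proj(k,e[0],.128))
move_pose([.36,-.0165,.42],o); k2=shot("wrist","w2")
for n in("strainer","bowl"):print(n,[(r["xyz"],r["conf"]) for r in place_of(n,"wrist")[:1]])
print("pix rim guess",pix(k2,[.4415,-.0165,.096]),"saucer",pix(k2,[.5952,-.1814,.012]))
a=k["image"][:,:,::-1];b=k2["image"][:,:,::-1]
cv2.imwrite("pics/w12.png",cv2.resize(np.hstack([a[:300],b[:300]])[:, :],None,fx=.62,fy=.62))
cv2.imwrite("pics/w2c.png",cv2.resize(b[20:260,200:520],None,fx=2.5,fy=2.5,interpolation=cv2.INTER_CUBIC))
E
```

```text
cap [0.64150847 0.15816539]
strainer [([0.44, -0.0169, 0.0164], 0.67)]
bowl []
pix rim guess [309.86415118 115.00481601] saucer [517.67703623 -89.60163856]
```

View pics/w12.png

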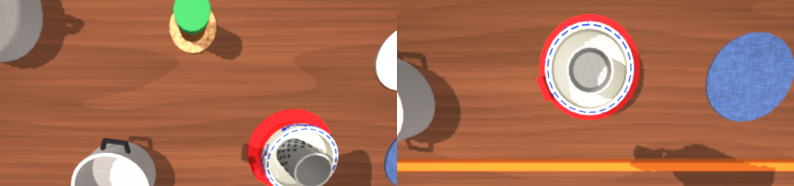

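View pics/w2c.png

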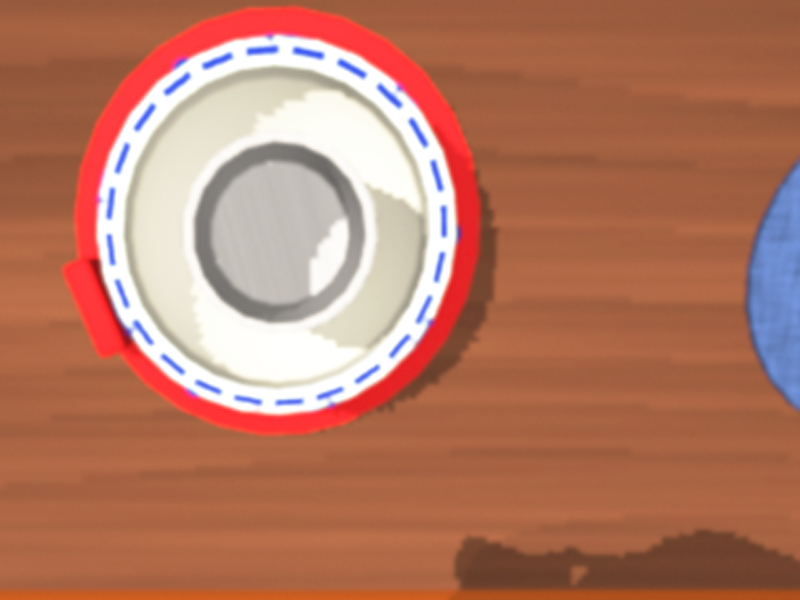

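The jar stands centred on the coaster, with the cap within about 1 mm. The strainer rim centre is at full-image (312,113) and the bowl rim at about (311,110). Now the strainer.

```bash
python3 - <<'E'
from h import *
o=ori(0)
k=shot("wrist");H=hsv(k);h,s,v=H[...,0],H[...,1],H[...,2]
c=proj(k,(312,113.2),.096);print("strainer",c)
b=proj(k,(311.2,109.6),.058)
m=(h>105)&(h<130)&(s>90); ys,xs=np.nonzero(m); d=np.hypot(xs-311,ys-110)<85
e=cv2.fitEllipse(np.c_[xs[d],ys[d]].astype(np.float32));print("bowl",e,b,proj(k,e[0],.058))
p=(c+[.4405,-.0165])/2
move_pose([*p,.33],o); move_linear([*p,.241],o,.08)
move_gripper(0.0,25); rep("grip")
move_linear([*p,.38],o,.15); rep("up")
q=[.5952,-.1814]
move_pose([*q,.38],o); move_linear([*q,.25],o,.15)
shot("side","s2"); lower(q,o,.2345)
E
```

```text
strainer [ 0.44268476 -0.01745514]
bowl ((310.8367004394531, 109.8584976196289), (133.91897583007812, 141.57843017578125), 178.90878295898438) [ 0.44527011 -0.01690717] [ 0.44507286 -0.01661534]
grip 15.41 [ 0.442  -0.017   0.2418] w 0.637 gf 26.9 F [-0.4  1.1  3.6]
up 16.48 [ 0.4412 -0.0169  0.3785] w 0.635 gf 26.6 F [-0.6  0.2 -1.7]
down 2 19.61 [ 0.5955 -0.1814  0.2337] w 0.638 gf 27.1 F [-1.4  1.7  5.2]
```

View pics/s2.png

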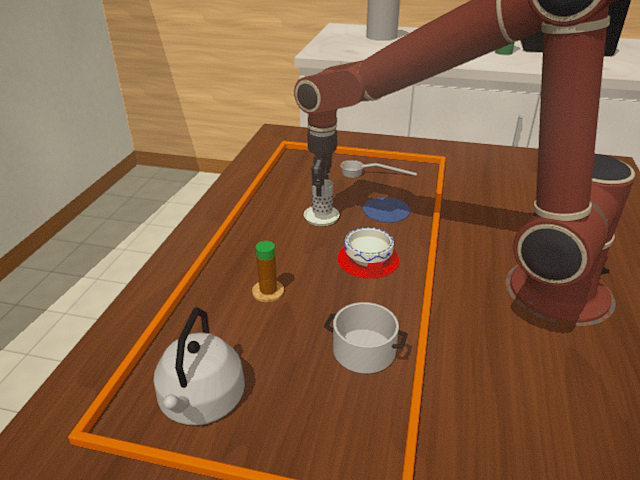

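The strainer is upright in the saucer at (321,200) and touched down, and the bowl is still on the lid. I'll release it, check, then grip the bowl at its -y wall, opposite the tab.

```bash
python3 - <<'E'
from h import *
o=ori(0)
move_gripper(.95); move_linear([.5955,-.1814,.38],o,.2)
k=shot("top")
for n in("strainer","saucer","jar"):print(n,[(r["xyz"],r["conf"]) for r in place_of(n,"top")[:1]])
p=[.443,-.0166-.054]; 
move_pose([*p,.30],o); move_gripper(.5); k2=shot("wrist","w3")
move_linear([*p,.211],o,.08); rep("at")
move_gripper(0.0,60); rep("grip")
move_linear([*p,.216],o,.03); hold(.2); rep("lift"); move_linear([*p,.30],o,.1);shot("side","s3");rep("up")
E
python3 -c "
import cv2,numpy as np
s=cv2.imread('pics/s3.png')[120:420,200:500];w=cv2.imread('pics/w3.png')[:,:]
cv2.imwrite('pics/c3.png',np.hstack([s,cv2.resize(w,(400,300))]))"
```

```text
strainer [([0.5971, -0.1783, 0.0055], 0.48)]
saucer [([0.5988, -0.1817, -0.0029], 0.6)]
jar [([0.6355, 0.1601, 0.0118], 0.72)]
at 23.69 [ 0.4434 -0.0707  0.2117] w 0.501 gf 0.0 F [ 1.  -0.5 -0.3]
grip 24.1 [ 0.4432 -0.0705  0.2116] w 0.08 gf 61.2 F [-1.2  3.5  4.3]
lift 24.62 [ 0.4428 -0.0706  0.2156] w 0.078 gf 60.0 F [ 0.2 -0.5 -2.8]
up 25.66 [ 0.4426 -0.0705  0.2989] w 0.075 gf 60.0 F [-0.1 -0.8 -3.3]
```

View pics/c3.png

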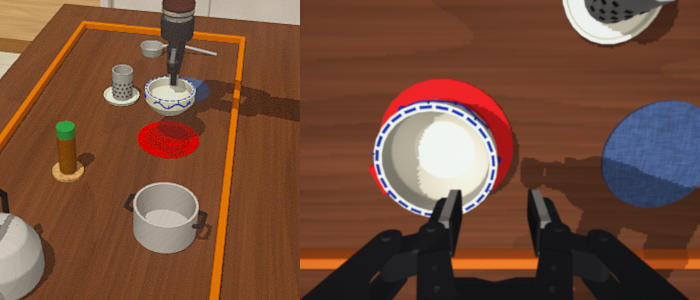

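The bowl is held level above the lid, and the strainer stands in the saucer. Next I set the bowl on the mat and look at the lid.

```bash
python3 - <<'E'
from h import *
o=ori(0)
q=[.426,-.2616-.054]
move_linear([*q,.30],o,.2); move_linear([*q,.222],o,.1); lower(q,o,.212,.006)
move_gripper(.45); rep("rel"); move_linear([*q,.33],o,.15)
k=shot("top");H=hsv(k);h,s,v=H[...,0],H[...,1],H[...,2]
e,_=blob(k,((s<70)&(v>110)),pix(k,[.4268,-.2616,.057]),30);print("bowl",e,proj(k,e[0],.057))
move_pose([.37,-.0165,.36],o); k=shot("wrist","w4");H=hsv(k);h,s,v=H[...,0],H[...,1],H[...,2]
m=((h<6)|(h>174))&(s>150); e,a=blob(k,m,(320,150),180); print("lid",e,proj(k,e[0],.006))
print("lid net",[(r["xyz"],r["conf"]) for r in place_of("lid","wrist")[:1]])
im=k["image"][:,:,::-1].copy()
for y in range(-40,41,10):
  t=np.radians(y); 
cv2.imwrite("pics/w4c.png",cv2.resize(im[0:300,120:520],None,fx=2,fy=2))
rep("")
E
```

```text
down 2 29.02 [ 0.4262 -0.3158  0.2107] w 0.075 gf 60.7 F [-1.9  0.3  2.8]
rel 29.43 [ 0.426  -0.3156  0.21  ] w 0.451 gf 0.0 F [-0.1  0.  -0.2]
bowl ((428.0714416503906, 281.8214111328125), (47.9449462890625, 49.12320327758789), 134.654296875) [ 0.42606465 -0.26229437]
lid ((307.294921875, 119.48101806640625), (195.41896057128906, 201.4778594970703), 35.945945739746094) [ 0.44729242 -0.01515986]
lid net [([0.4431, -0.0211, -0.0002], 0.67)]
 31.69 [ 0.3704 -0.0173  0.36  ] w 0.451 gf 0.0 F [-0.4 -0.1 -0.9]
```

View pics/w4c.png

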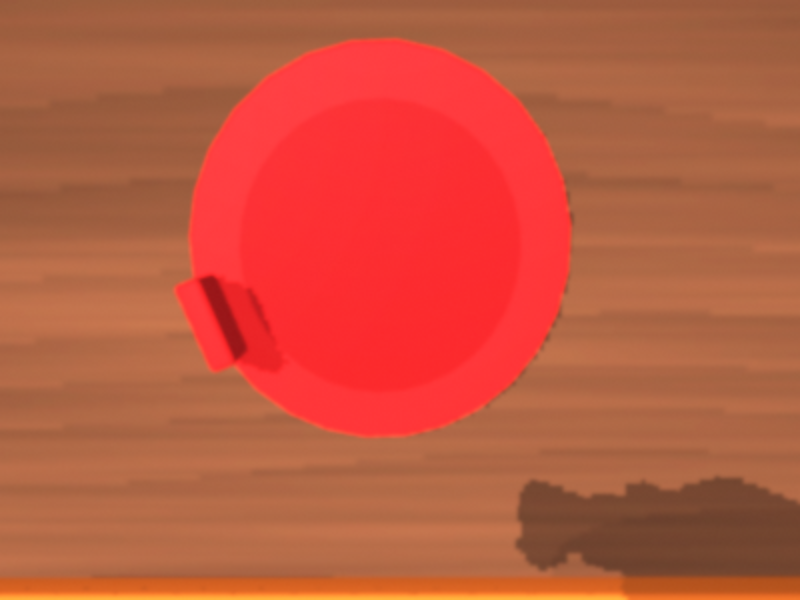

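The lid lies bare. Its disc centre is at full-image (310.5,118.8), and the tab top corners in the crop are (177,289), (212,276), (245,352) and (213,371). The bowl is about 1 mm off the mat's centre. Next I compute the tab pose and measure the pot.

```bash
python3 - <<'E'
from h import *
k=shot("wrist")
f=lambda u,v:(u/2+120,v/2)
c=proj(k,f(381,237.5),.006)
T=np.array([proj(k,f(*t),.040) for t in((177,289),(212,276),(245,352),(213,371))])
t=T.mean(0);print("lid c",c,"tab",t,"dist",np.linalg.norm(t-c),"dir deg from +y",np.degrees(np.arctan2(-(t-c)[0],(t-c)[1])))
for a,b in((0,3),(1,2)): d=T[a]-T[b];print("edge",np.linalg.norm(d),np.degrees(np.arctan2(d[1],d[0])))
# pot rim from wrist
move_pose([.32,.25,.42],ori(0)); k=shot("wrist","w5")
a=pix(k,[.4026,.2922,.075]);print("pot pred",a)
im=k["image"][:,:,::-1].copy()
th=np.linspace(0,2*np.pi,60)
for r in(.062,):
  for x in th:
    u=pix(k,[.4026+r*np.cos(x),.2922+r*np.sin(x),.075]);cv2.circle(im,tuple(int(round(i)) for i in u),1,(0,0,255),-1)
cv2.imwrite("pics/w5c.png",cv2.resize(im[0:300,60:460],None,fx=2,fy=2))
print([(r["xyz"],r["conf"]) for r in place_of("pot","wrist")[:1]]); rep("")
E
```

```text
lid c [ 0.44782959 -0.01798617] tab [0.41890395 0.04372298] dist 0.06815212208005784 dir deg from +y 25.1144381953177
edge 0.03162573592326189 20.062749922673923
edge 0.0290460203920332 20.65285324861411
pot pred [253.25362384 112.46162169]
[([0.3988, 0.2878, -0.0025], 0.79)]
 32.92 [0.3206 0.2491 0.4195] w 0.447 gf 0.0 F [0.4 0.4 0.1]
```

View pics/w5c.png

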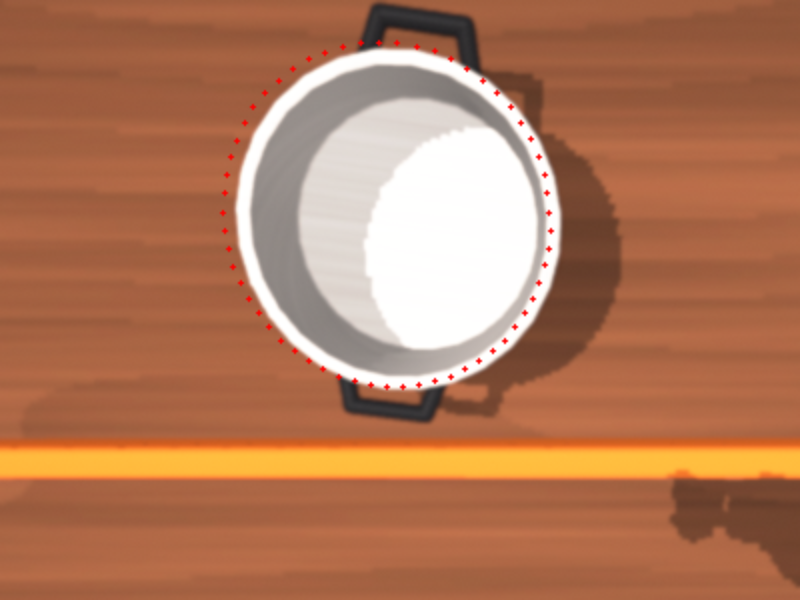

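The pot's rim ellipse is centred at about crop (398,219), while my overlay from the top network's position is at (386,225), a few mm off. I'll cross-check the pot and lid centres in the top camera.

```bash
python3 - <<'E'
from h import *
k=shot("top","t2"); H=hsv(k);h,s,v=H[...,0],H[...,1],H[...,2]
m=((h<5)|(h>175))&(s>180)&(v>120); e,_=blob(k,m,pix(k,[.443,-.0166,0]),45)
print("lid",e,proj(k,e[0],.006))
k0=dict(k); k0["image"]=cv2.imread("pics/top0.png")[:,:,::-1].copy()
a=k["image"][240:320,280:380,::-1]; b=k0["image"][250:340,160:260,::-1]
im=cv2.resize(np.vstack([b,a]),None,fx=3.5,fy=3.5,interpolation=cv2.INTER_CUBIC)
H=hsv(k0);s,v=H[...,1],H[...,2]
e,ar=blob(k0,(s<60)&(v>60),(206,293),40);print("pot",e,proj(k0,e[0],.075), 440*.124/1.05)
cv2.imwrite("pics/t2c.png",im)
E
```

```text
lid ((328.4398193359375, 275.940185546875), (58.93504333496094, 59.0423698425293), 148.36181640625) [ 0.43926792 -0.01645563]
pot ((205.10702514648438, 293.3624572753906), (50.60507583618164, 53.94055938720703), 73.11024475097656) [0.39892262 0.28428347] 51.96190476190476
```

View pics/t2c.png

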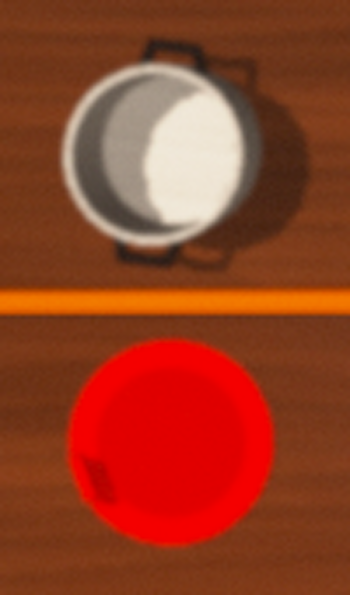

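In the top view the pot rim circle is centred at about px (203.6,294.1), i.e. world (0.397,0.288), and the lid disc at about (329,276.4). The wrist camera reads about 4 mm too far in x, so I take the lid at (0.441,-0.017), the pot at (0.397,0.289) and the tab turned about 22°.

```bash
python3 - <<'E'
from h import *
y=np.radians(22);o=ori(y);d=np.array([-np.sin(y),np.cos(y)])
t=np.array([.415,.0455])
move_pose([*t,.28],o); move_gripper(.5)
move_linear([*t,.2],o,.1); lower(t,o,.186,.002)
move_gripper(0,60); rep("grip")
move_linear([*t,.19],o,.03); hold(.2); rep("lift"); move_linear([*t,.36],o,.12)
q=np.array([.397,.289])+.069*d
move_linear([*q,.36],o,.15); move_linear([*q,.285],o,.1); rep("over")
shot("side","s6");shot("top","t6")
s=cv2.imread('pics/s6.png')[180:440,240:500];w=cv2.imread('pics/t6.png')[200:340,140:340]
cv2.imwrite('pics/c6.png',np.hstack([cv2.resize(s,(400,400)),cv2.resize(w,(400,280)) if 0 else cv2.copyMakeBorder(cv2.resize(w,(400,280)),0,120,0,0,0)]))
E
```

```text
down 2 36.31 [0.415  0.0455 0.1839] w 0.498 gf 0.0 F [-0.5 -1.1  0.8]
grip 36.7 [0.4151 0.0455 0.1842] w 0.104 gf 58.8 F [ 0.3 -0.9  2.1]
lift 37.25 [0.4149 0.0455 0.1898] w 0.101 gf 58.4 F [ 0.  -0.1 -1.3]
over 41.93 [0.3715 0.3532 0.2858] w 0.111 gf 58.4 F [-0.6  1.5 -0.8]
```

View pics/c6.png

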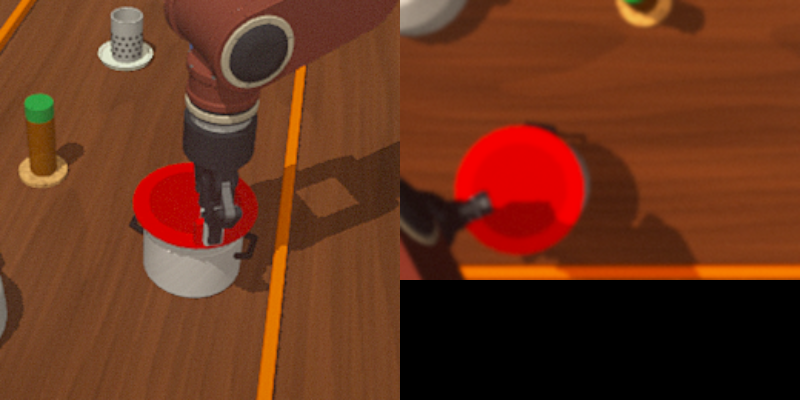

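The lid is held level above the pot; its disc in the top image is centred at px (200,294.8). I'll compare that with the rim in the same camera, then set it down.

```bash
python3 - <<'E'
from h import *
k=shot("top");L=proj(k,(200,294.75),.107);P=proj(k,(203.6,294.1),.075);print(L,P)
e=P-L; e=np.clip(e,-.004,.004)*.5
o=state()["ee_rot"]; y=np.radians(22);o=ori(y)
q=np.array([.397,.289])+.069*np.array([-np.sin(y),np.cos(y)])+e;print(e)
move_linear([*q,.27],o,.06); lower(q,o,.2605,.005,thr=3)
move_gripper(.4); rep("rel"); move_linear([*q,.38],o,.12)
move_pose([.3,0,.40],ori(0)) if ik([.3,0,.40],ori(0)) is not None else move_pose([.4,0,.42],ori(0))
k=shot("top","t7");shot("side","s7")
H=hsv(k);h,s,v=H[...,0],H[...,1],H[...,2]
b,_=blob(k,((h<5)|(h>175))&(s>170)&(v>110),(202,294),45);print("lid",b,proj(k,b[0],.081))
s=cv2.imread('pics/s7.png')[140:440,120:460];w=cv2.imread('pics/t7.png')[160:340,120:480]
cv2.imwrite('pics/c7.png',np.hstack([cv2.resize(s,(400,353)),cv2.copyMakeBorder(cv2.resize(w,(400,200)),0,153,0,0,0)])); rep("")
E
```

```text
[0.39776646 0.28798286] [0.39714246 0.2879102 ]
[-3.12000949e-04 -3.63309027e-05]
down 2 43.52 [0.371  0.3531 0.2592] w 0.102 gf 59.2 F [-1.7 -1.2  3. ]
rel 43.89 [0.3708 0.3529 0.2583] w 0.4 gf 0.0 F [ 0.1 -0.1 -0.4]
lid ((201.5750274658203, 294.57861328125), (62.68893051147461, 67.82148742675781), 64.243896484375) [0.39639666 0.29120371]
 46.51 [0.3003 0.0005 0.4001] w 0.396 gf 0.0 F [-0.3  0.9  0.2]
```

View pics/c7.png

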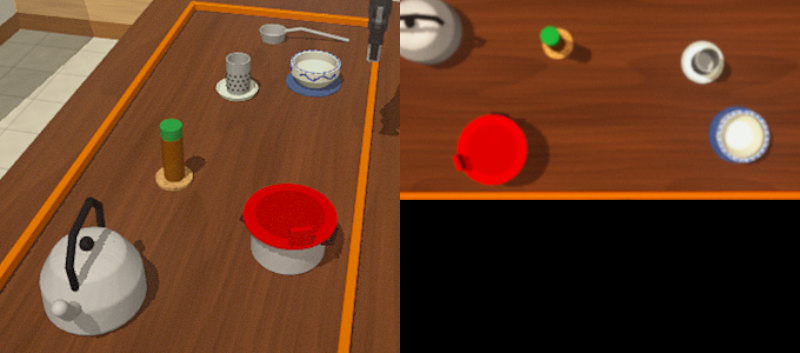

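All four pieces stand in place: the lid is level and covers the pot, and the jar, strainer and bowl are upright on their spots. The kettle and dipper are untouched, so I'm handing in.

```bash
python3 -c "
from plant import *
print(sign_off())"
```

```text
the job is handed in; nothing more can be done
None
```

Job handed in at about 47 s: the jar is on the coaster, the strainer in the saucer, the bowl on the mat and the red lid covers the pot, all upright in the final pictures, with kettle and dipper left alone; the judge returned no verdict.

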